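Set the carriage under the needle and hold out the loaded objective tub

TASK

Slide the metal carriage along the bench, without lifting it, until the round spot on it lies under the tip of the fixed needle. Then lift the two look-alike black screw tubs one after the other to feel which is heavier, set the lighter one back upright on the bench, and finish while holding the heavier one (the one with the objective in it) upright and still, centred close above the carriage's cup without touching it: do not put it in or let go. Keep the tubs upright, do not bump the needle stand, and leave the vial, loupe and tweezers alone.

Things in the scene. Friction and masses are not known exactly. Their poses are not given: they have to be found in the camera images.
- carriage: loose flat aluminium carriage, about 0.4 kg, lying on the bench: plate 184 x 60 x 8 mm with an upright open cup near one end. Origin: underside of the plate below the cup's centre; x runs along the plate from the cup towards the spot (the plate reaches from -32 to +152 mm in x and 30 mm to either side in y), z up. It slides on the bench with 2 to 4 N; the cup may be gripped across its outside to slide it
- cup (a point): centre of the cup's mouth: round cup 50 mm outside, 42 mm inside, wall 4 mm, standing 28 mm on the plate, rim 36 mm above the bench; axes as the carriage
- spot (a point): centre of the dark round spot, 14 mm in diameter, with a thin circle of 26 mm round it, on the plate's top (8 mm above the bench), 120 mm from the cup's centre
- needle_stand: fixed stand with a vertical needle. Origin: on the bench straight below the needle's tip; the base (90 x 80 mm, 12 mm high, its near edge 60 mm beyond the needle) and the column (177 mm tall, 110 mm beyond it) lie towards +x of the stand; a 16 mm bar at 132 to 148 mm height reaches from the column out to a syringe barrel (18 mm thick, collar 28 mm; from 72 mm height to 158 mm) over the needle
- needle_tip (a point): the needle's tip, 22 mm above the bench
- tub_a: a closed black screw tub, round, 37 mm in diameter and 42 mm tall, cap included (body 34 mm in diameter up to 26 mm, cap 37 mm above); outwardly the same as the other. One tub holds an objective (about 0.28 to 0.42 kg in all), the other only a light spacer (under 0.1 kg); either tub may be the heavy one and either may stand at either place, so only lifting tells. What is inside has 3 to 4 mm of play. Origin: centre of its underside, z up
- tub_b: a closed black screw tub, round, 37 mm in diameter and 42 mm tall, cap included (body 34 mm in diameter up to 26 mm, cap 37 mm above); outwardly the same as the other. One tub holds an objective (about 0.28 to 0.42 kg in all), the other only a light spacer (under 0.1 kg); either tub may be the heavy one and either may stand at either place, so only lifting tells. What is inside has 3 to 4 mm of play. Origin: centre of its underside, z up
- tub_a_liner: hidden inner floor of this tub, fixed inside it and the same in both tubs, not reachable from outside (its pose tells nothing about the weight). Origin: that of the tub
- tub_b_liner: hidden inner floor of this tub, fixed inside it and the same in both tubs, not reachable from outside (its pose tells nothing about the weight). Origin: that of the tub
- vial: bystander: loose small vial with a white cap, 24 mm in diameter, 56 mm tall, near the tubs. Origin: centre of its underside
- loupe: bystander: loose black eye loupe standing on its rim, 33 mm in diameter, 32 mm tall. Origin: centre of its underside
- tweezers: bystander: loose steel tweezers lying flat, 125 mm long along their y, 16 x 8 mm. Origin: centre of the underside
There are look-alikes about, which are no part of the job. What is shaped like the tub_b but orange is not meant.

How it is judged:
By the outcome, as a careful person would: the job done as asked, in the order asked, and still so for the second after the job is handed in, while the arm keeps its last pose, push and grip.
It also fails if it takes over 72 s, if anything falls off the work surface, if the arm or the gripper's body presses on something with over 40 N, if the wrist force passes 120 N, or if a joint passes its speed limit or range.

ROBOT

A 7-joint arm with a two-finger parallel gripper is mounted at the origin on a cart in front of the work surface, level with it; the furniture and walls round the work are solid. World frame = base frame: x ahead of the robot, y to its left, z up, the work surface at z = 0. Lengths are in m, angles in rad, forces in N, time in s.
With the tool pointing down it reaches from about 0.425 to 0.875 m from the base axis. Payload 4.7 kg.
Tool frame: the origin (TCP) lies midway between the tips of the shut fingers; the grasp point (between the pads) lies 19 mm behind it; z points along the fingers, y is the direction in which the jaws open and shut (so a half turn about z gives the same grasp; the last joint's range is limited). The gripper opens to 87 mm and grips with 3 to 60 N. Pads are 19 mm wide; open, the fingers measure 117 mm over their backs; the gripper's body (75 mm by 190 mm) begins 51 mm behind the grasp point.
Start: joints at [1.188, 0.321, -0.07, 1.45, 0.023, 1.371, -0.057], TCP at [0.251, -0.6, 0.223] pointing down, gripper open.
Joint ranges: [-2.86, 2.86], [-0.3, 2.09], [-1.38, 1.24], [0.06, 2.45], [-1.56, 4.7], [0.09, 2.05], [-2.69, 2.69]. Speed limits (rad/s): [2.57, 2.57, 3.14, 3.14, 3.14, 3.14, 3.14].

INTERFACE

Orientations are given as a rotation vector (axis times angle).
In Python, from bench import get_state, eyes, job gives the robot as it stands. The module is installed in compiled form; this text tells all that it offers.
- The arm moves only by the shell command python3 -m jog 'ROWS' [FORCE]. ROWS is JSON, a list that holds one entry, the list of rows, each a list of 5 numbers: the opening, from 0 (shut) to 1 (fully open), then the shift along the tool's x, y, z in units of 40 mm (1.0 is 40 mm), then the turn about the tool's z in units of 5 degrees (1.0 is 5 degrees). In form: [[[jaw, dx, dy, dz, turn], ...]]. A call has 1 to 10 rows; each row shifts and turns the commanded pose from where the row before left it, along the tool's axes as they then stand; what a row does not reach is not made up. A row lasts 1/8 s, in which the tool goes at most 62.5 mm and 10.7 degrees, less where a joint would pass 70% of its speed; a pose out of reach is approached as far as the arm can. A call is refused whole if a number of a shift passes 1 or a number of a turn 1, either way. A call with a gripper value outside its range is refused whole. The fingers move at their own pace and stop on an object; FORCE is the grip in N (left out, the last holds). Time passes only in rows, so rows that do not move let the fingers close. It gives the time, the measured TCP pose, the force and the opening at its end, in the units of the state.
- get_state(): the state, without advancing time (a new reading comes with each control period).
- eyes.get_image(name): name is "scene" or "top"; returns (picture, depth): 420x560x3 uint8, red, green, blue; 420x560 float32, m along the optical axis (not along the pixel's ray), 0 where there is no reading.
- eyes.camera_params(name): a dict with "camera_matrix" (3x3 intrinsics, pixels), "k1" (the pictures are not rectified: a ray, as slopes to the right and down, at radius r is drawn at 1 + k1 r^2 times it, then the intrinsics apply), "pose" (4x4, takes a point from camera to world coordinates). Camera axes: x right, y down, z forward; pixel columns grow to the right and rows downward; lengths in m; the calibration is good to about 2 mm. A picture is of the moment at which its call begins. camera_params takes no time and is no camera call.
- job.close_job(): hands the job in, once; it reports no verdict.
The state is a dict: "time": time; "joint_positions": joint angles; "qd": joint speeds; "joint_torque": joint torques, N m; "position": TCP position; "tool_rot": TCP orientation; "ft_force": force on the tool from outside, world axes, zero at the start; "torque": the same for the moment, N m; "grip_width": opening from 0.0 (shut) to 1.0 (fully open).
Only numpy, scipy, OpenCV 4.12 (cv2) and the standard library are available. Lean on these libraries where they do the work, as an engineer would, in place of code of your own. Each camera call takes 0.05 s, during which the arm holds its last target. There are 200 camera calls.

## Working session

There is one attempt and no reset: what is moved stays moved. The work goes in short steps, Python scripts to look and compute and a shell command to move; the robot and the scene stay as the last step left them, time stands still between calls to the robot, and variables do not carry over. Pictures are saved under pics/ and viewed, about 8 in all and at most 12, crops included, and the job is handed in when it is done.

```bash
mkdir -p pics; cat > h.py <<'E'
import numpy as np, cv2
from bench import get_state, eyes, job
def grab(n,f=None):
    im,d=eyes.get_image(n)
    if f: cv2.imwrite('pics/'+f,im[:,:,::-1])
    return im,d
def ray(n,u,v):
    p=eyes.camera_params(n);K=np.array(p['camera_matrix']);k=p['k1']
    x=cv2.undistortPoints(np.array([[[u,v]]],float),K,np.array([k,0,0,0,0.]))[0,0]
    T=np.array(p['pose']);return T[:3,3],T[:3,:3]@np.array([x[0],x[1],1])
def plane(n,u,v,z):
    o,r=ray(n,u,v);return o+r*(z-o[2])/r[2]
def dpt(n,u,v,d):
    o,r=ray(n,u,v);return o+r*d
def proj(n,P):
    p=eyes.camera_params(n);K=np.array(p['camera_matrix']);T=np.array(p['pose'])
    q=T[:3,:3].T@(np.array(P)-T[:3,3])
    x=q[:2]/q[2];x=x*(1+p['k1']*(x@x));return K[:2,:2]@x+K[:2,2]
def cloud(n,d):
    p=eyes.camera_params(n);K=np.array(p['camera_matrix']);T=np.array(p['pose'])
    v,u=np.indices(d.shape);pts=np.stack([u.ravel(),v.ravel()],1).astype(float)[:,None]
    x=cv2.undistortPoints(pts,K,np.array([p['k1'],0,0,0,0.]))[:,0]
    c=np.c_[x,np.ones(len(x))]*d.reshape(-1,1)
    return (c@T[:3,:3].T+T[:3,3]).reshape(*d.shape,3)
E
python3 - <<'E'
from h import *
for n in('top','scene'):
    grab(n,n+'1.png');p=eyes.camera_params(n);print(n,p['k1'],np.round(p['camera_matrix'],1).tolist(),np.round(p['pose'],3).tolist())
print(get_state())
E
```

```text
top -0.1047083709426583 [[431.3, 0.0, 276.3], [0.0, 431.3, 208.0], [0.0, 0.0, 1.0]] [[0.045, -0.977, 0.208, 0.289], [-0.999, -0.045, 0.005, 0.189], [0.004, -0.208, -0.978, 1.085], [0.0, 0.0, 0.0, 1.0]]
scene -0.034852052443236706 [[473.6, 0.0, 279.3], [0.0, 473.6, 215.4], [0.0, 0.0, 1.0]] [[-0.77, -0.464, 0.439, 0.02], [-0.638, 0.556, -0.532, 0.772], [0.003, -0.69, -0.724, 0.839], [0.0, 0.0, 0.0, 1.0]]
{'time': 0.1, 'joint_positions': array([ 1.18809168,  0.32173258, -0.07008996,  1.45153623,  0.02260304,
        1.37077919, -0.05688098]), 'qd': array([-0.00150667, -0.00068799, -0.00010304, -0.00264435, -0.00119035,
        0.00138273,  0.00128526]), 'joint_torque': array([ 2.27233013e-04, -4.92575347e+01, -4.06006509e-01, -3.13399315e+01,
       -6.43957802e-02,  3.94710456e-02,  3.80793585e-05]), 'position': array([ 0.25097976, -0.59907003,  0.22158992]), 'tool_rot': array([-3.07836380e+00, -6.18979963e-01,  6.58405950e-04]), 'ft_force': array([ 0.50623315,  0.00647762, -0.01662036]), 'torque': array([0.01810081, 0.00938126, 0.04932801]), 'grip_width': 0.9967623808805798}
```

View pics/top1.png

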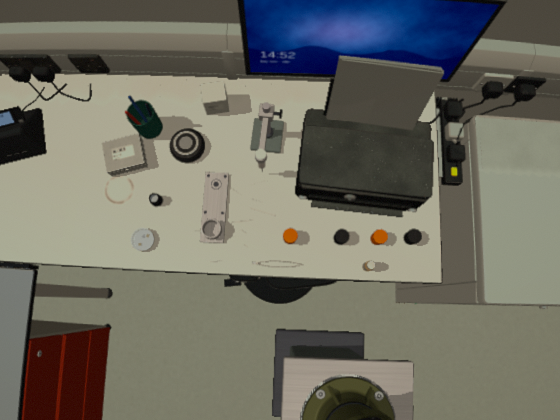

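View pics/scene1.png

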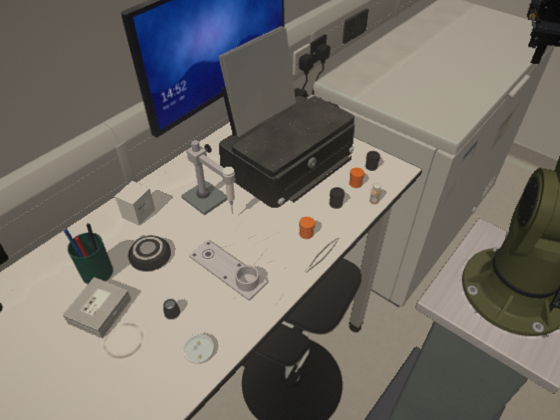

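Top view: cup about (211,229), spot (215,184), barrel (262,157), black tubs (341,237) and (413,237), loupe (156,200), vial (370,266), tweezers (277,264). In the scene view the needle tip is near (233,213).

```bash
python3 - <<'E'
from h import *
t,dt=grab('top');s,ds=grab('scene')
np.savez('f.npz',t=t,dt=dt,s=s,ds=ds)
C=lambda im,x,y,w,h,k:cv2.resize(im[y:y+h,x:x+w],None,fx=k,fy=k,interpolation=cv2.INTER_CUBIC)
a=C(t,180,90,120,160,3.75)[:, :, ::-1]; b=C(s,180,140,80,150,4)[:,:,::-1]
o=np.zeros((600,780,3),np.uint8);o[:600,:450]=a;o[:600,455:775]=b
cv2.imwrite('pics/c1.png',o)
for n,im,d in(('top',t,dt),('scene',s,ds)):
    P=cloud(n,d)
    for nm,lo,hi in(('black',(0,0,0),(60,60,60)),('orange',(180,50,0),(255,140,60))):
        m=cv2.inRange(im,lo,hi)
        m[(P[...,2]<.004)|(P[...,2]>.06)|(P[...,0]<.35)]=0
        k,l,st,c=cv2.connectedComponentsWithStats(m)
        for i in range(1,k):
            if 60<st[i,4]<1500:
                q=P[l==i];top=q[q[:,2]>q[:,2].max()-.006]
                print(n,nm,st[i].tolist(),c[i].round(1),'top',((top.max(0)+top.min(0))/2).round(3),np.ptp(top,0).round(3),'zmax',q[:,2].max().round(3))
P=cloud('top',dt)
print('cup',plane('top',211,229,.036),'spot',plane('top',215,184,.008),dt[184,215],P[184,215])
m=(P[...,2]>.03)&(P[...,2]<.042)&(P[...,1]>.2)&(P[...,1]<.45)&(P[...,0]<.62)
print('cuprim?',P[m].min(0),P[m].max(0))
print('printer',P[200,370],P[190,370],P[207,370])
for y in range(145,180,3):print(y,P[y,256:270,:].round(3)[::4].tolist())
E
```

```text
top black [28, 82, 38, 18, 67] [49.9 91.6] top [0.837 0.899 0.037] [0.001 0.001 0.004] zmax 0.039
top black [429, 98, 59, 26, 465] [454.4 110.3] top [ 0.796 -0.279  0.057] [0.077 0.155 0.006] zmax 0.06
top black [480, 100, 40, 15, 69] [500.7 107. ] top [ 0.834 -0.444  0.056] [0.003 0.013 0.004] zmax 0.058
top black [0, 106, 46, 59, 879] [ 28.6 140.4] top [0.677 0.876 0.057] [0.116 0.098 0.006] zmax 0.06
top black [133, 107, 18, 18, 170] [142.1 115.8] top [0.737 0.561 0.056] [0.046 0.031 0.006] zmax 0.059
top black [138, 116, 25, 23, 208] [152.8 130.4] top [0.714 0.534 0.057] [0.046 0.047 0.005] zmax 0.06
top black [170, 129, 35, 34, 409] [188.9 148.4] top [0.675 0.437 0.03 ] [0.08  0.079 0.006] zmax 0.033
top black [295, 132, 115, 85, 925] [353.7 201.1] top [0.609 0.006 0.057] [0.168 0.277 0.006] zmax 0.06
top black [176, 134, 20, 18, 128] [185.5 142.7] top [0.677 0.437 0.034] [0.047 0.049 0.006] zmax 0.037
top black [444, 142, 21, 25, 340] [455.3 153.1] top [ 0.685 -0.273  0.038] [0.037 0.039 0.006] zmax 0.041
top black [150, 195, 13, 11, 65] [157.5 201.1] top [0.521 0.504 0.033] [0
[... 2069 characters left out ...]
], [0.656, 0.222, 0.002]]
160 [[0.599, 0.245, 0.144], [0.597, 0.235, 0.152], [0.598, 0.226, 0.15], [0.649, 0.222, -0.001]]
163 [[0.64, 0.253, -0.004], [0.596, 0.236, 0.134], [0.604, 0.228, 0.109], [0.64, 0.222, -0.001]]
166 [[0.63, 0.253, 0.001], [0.601, 0.238, 0.094], [0.604, 0.228, 0.085], [0.631, 0.221, 0.002]]
169 [[0.622, 0.252, -0.001], [0.622, 0.242, 0.002], [0.624, 0.231, -0.002], [0.624, 0.221, -0.002]]
172 [[0.614, 0.252, -0.001], [0.615, 0.241, -0.002], [0.615, 0.231, 0.001], [0.615, 0.22, 0.0]]
175 [[0.606, 0.251, -0.001], [0.606, 0.241, 0.0], [0.606, 0.23, 0.001], [0.606, 0.22, 0.003]]
178 [[0.598, 0.251, -0.0], [0.597, 0.24, 0.004], [0.599, 0.23, -0.001], [0.599, 0.22, -0.001]]
```

View pics/c1.png

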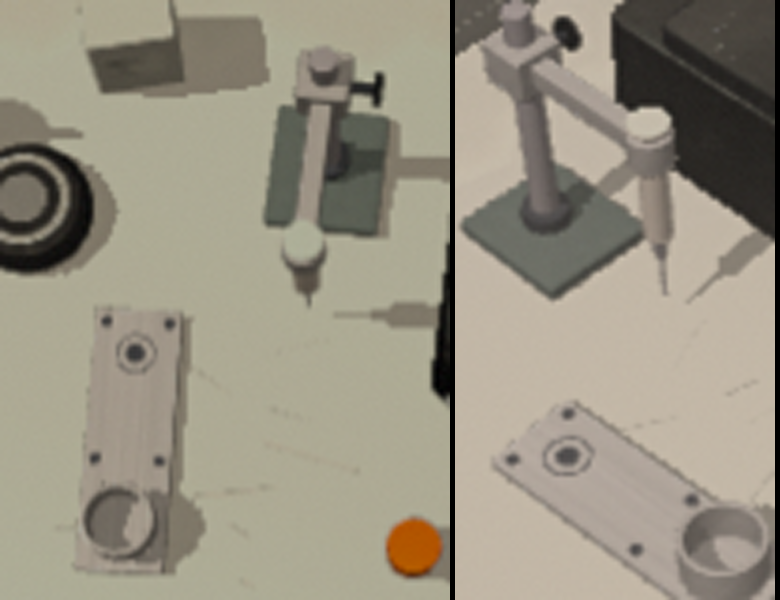

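Needle tip: top (262.3,171), scene (232.6,213). Spot: top (216,184), scene (208,254). The carriage is unobstructed and nearly parallel to the world x axis.

```bash
cat >> h.py <<'E'
def tri(a,b):
    o1,r1=ray('top',*a);o2,r2=ray('scene',*b)
    A=np.c_[r1,-r2];k=np.linalg.lstsq(A,o2-o1,rcond=None)[0]
    p,q=o1+r1*k[0],o2+r2*k[1];return (p+q)/2,np.linalg.norm(p-q)
def tool():
    s=get_state();from scipy.spatial.transform import Rotation as R
    M=R.from_rotvec(s['tool_rot']).as_matrix()
    print('t',round(s['time'],2),'tcp',s['position'].round(4),'yaw',np.degrees(np.arctan2(M[1,0],M[0,0])).round(2),'tilt',np.degrees(np.arccos(-M[2,2])).round(2),'F',s['ft_force'].round(2),'g',s['grip_width'].round(3))
    return s,M
def rows(target,yaw=None):
    s,M=tool();d=M.T@(np.array(target)-s['position']);print('tool shift units',(d/.04).round(2),'units turn', None if yaw is None else round((np.degrees(np.arctan2(M[1,0],M[0,0]))-yaw)/5,2))
E
python3 - <<'E'
from h import *
f=lambda x,y,ox,oy,k:(ox+(x+.5)/k-.5,oy+(y+.5)/k-.5)
T=lambda x,y:f(x,y,180,90,3.75)
S=lambda x,y:f(x-455,y,180,140,4)
for nm,a,b,z in(('needle',T(309,305),S(666,293),.022),('spot',T(135,353),S(568,456),.008),('cup',T(119,521),S(723,541),.036),('dotTL',T(106,321),S(512,459),.008),('dotTR',T(169,323),S(568,412),.008)):
    print(nm,tri(a,b),plane('top',*a,z),plane('scene',*b,z))
for nm,u,v,z in(('vial',370,266,.056),('tweezL',255,263,.004),('tweezR',302,265,.004),('tubA',341.1,236.6,.042),('tubB',412.4,236.6,.042)):print(nm,plane('top',u,v,z))
tool()
E
```

```text
needle (array([0.61074454, 0.23458917, 0.01796903]), np.float64(0.002904517059235805)) [0.61084498 0.23514484 0.022     ] [0.60636537 0.23677567 0.022     ]
spot (array([0.57510315, 0.35387176, 0.00372884]), np.float64(0.002886822835368392)) [0.57526004 0.35399769 0.008     ] [0.57081037 0.35551003 0.008     ]
cup (array([0.45437766, 0.35303588, 0.02662345]), np.float64(0.0008448596929619734)) [0.45328297 0.35179598 0.036     ] [0.44895831 0.35771864 0.036     ]
dotTL (array([0.59729223, 0.37589118, 0.00424774]), np.float64(0.0024327328225108324)) [0.59730767 0.37591624 0.008     ] [0.59345603 0.37724862 0.008     ]
dotTR (array([0.59737022, 0.3316687 , 0.00524484]), np.float64(0.002661991947206172)) [0.59777812 0.33201766 0.008     ] [0.59410685 0.33267474 0.008     ]
vial [ 0.37674929 -0.03593803  0.056     ]
tweezL [0.37639618 0.24120543 0.004     ]
tweezR [0.3766702 0.1236748 0.004    ]
tubA [0.4468517  0.03256705 0.042     ]
tubB [ 0.45428008 -0.14470648  0.042     ]Traceback (most recent call last):
  File "<stdin>", line 8, in <module>
  File "h.py", line 32, in tool
    print('t',round(s['time'],2),'tcp',s['position'].round(4),'yaw',np.degrees(np.arctan2(M[1,0],M[0,0])).round(2),'tilt',np.degrees(np.arccos(-M[2,2])).round(2),'F',s['ft_force'].round(2),'g',s['grip_width'].round(3))
                                                                                                                                                                                                 ^^^^^^^^^^^^^^^^^^^^^
AttributeError: 'float' object has no attribute 'round'
```

```bash
sed -i "s/s\['grip_width'\].round(3)/round(float(s['grip_width']),3),'q7',round(float(s['joint_positions'][6]),2)/" h.py
python3 -m jog '[[[1,0.9,-0.7,0,0.9],[1,0.9,-0.7,0,0.9],[1,0.9,-0.7,0,0.9],[1,0.9,-0.7,0,0.9],[1,0.9,-0.7,0,0.9],[1,0.3,-1,0,0],[1,0.3,-1,0,0],[1,0.3,-1,0,0],[1,0.3,-1,0,0],[1,0.3,-1,0,0]]]'
python3 -c "
from h import *
rows([.451,.354,.15],0.5)"
```

```text
time: 1.45
position: [0.4512, -0.2203, 0.2225]
tool_rot: [3.141, 0.006, -0.0]
ft_force: [-0.7, 0.0, 0.7]
grip_width: 1.005
t 1.45 tcp [ 0.4512 -0.2203  0.2225] yaw 0.23 tilt 0.01 F [-0.67  0.04  0.74] g 1.005 q7 -1.17
tool shift units [  0.05 -14.36   1.81] units turn -0.05
```

```bash

python3 -m jog '[[[1,0.3,-1,0,0],[1,0.3,-1,0,0],[1,0,-1,0,0],[1,0,-1,0,0],[1,0,-1,0,0],[1,0,-1,0,0],[1,0,-1,0,0],[1,0,-1,0,0],[1,-0.3,-1,0,0],[1,-0.3,-1,0,0]]]'
python3 -m jog '[[[1,0,-1,0,0],[1,0,-1,0.3,0],[1,0,-1,0.5,0],[1,0,-1,0.5,0],[1,0,-0.4,0.5,0],[1,0,0,0,0],[1,0,0,0,0]]]'
python3 -c "
from h import *
grab('top','top2.png');grab('scene','scene2.png')
rows([.451,.354,.012],0.5)"
```

```text
time: 2.7
position: [0.4489, 0.1796, 0.2224]
tool_rot: [3.141, 0.006, 0.0]
ft_force: [-0.0, -0.3, -0.6]
grip_width: 1.002
time: 3.58
position: [0.4493, 0.3536, 0.151]
tool_rot: [3.141, 0.005, 0.001]
ft_force: [0.3, 0.4, 1.0]
grip_width: 0.999
t 3.67 tcp [0.4497 0.3535 0.1515] yaw 0.13 tilt 0.1 F [-0.32 -0.35 -1.18] g 0.998 q7 -2.48
tool shift units [ 0.03 -0.01  3.49] units turn -0.07
```

View pics/scene2.png

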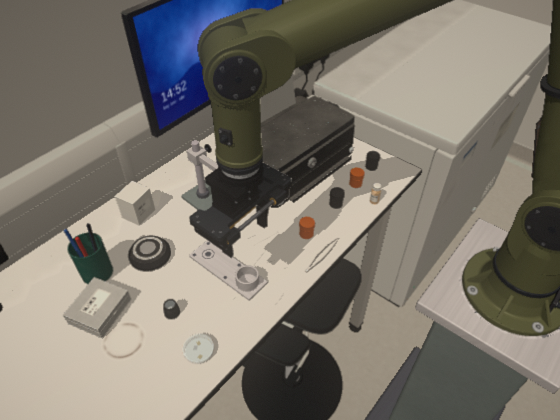

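The open gripper is above the cup, clear of the stand. Next: descend and grip the cup.

```bash

python3 -m jog '[[[1,0.03,0,0.7,-0.1],[1,0,0,0.7,0],[1,0,0,0.7,0],[1,0,0,0.6,0],[1,0,0,0.5,0],[1,0,0,0.2,0],[1,0,0,0,0]]]'
python3 -m jog '[[[0.4,0,0,0,0],[0.4,0,0,0,0],[0.4,0,0,0,0],[0.4,0,0,0,0],[0.4,0,0,0,0],[0.4,0,0,0,0]]]' 20
python3 -c "
from h import *
rows([.487,.235,.012],0.5)"
```

```text
time: 4.55
position: [0.4501, 0.3542, 0.0146]
tool_rot: [3.141, 0.02, -0.0]
ft_force: [-1.0, -0.7, 0.6]
grip_width: 1.005
time: 5.3
position: [0.45, 0.3543, 0.0146]
tool_rot: [3.141, 0.02, 0.0]
ft_force: [-0.1, -0.6, 1.4]
grip_width: 0.572
t 5.3 tcp [0.45   0.3543 0.0146] yaw 0.73 tilt 0.01 F [-0.13 -0.61  1.4 ] g 0.572 q7 -2.57
tool shift units [0.89 2.99 0.07] units turn 0.05
```

```bash

python3 -m jog '[[[0.4,0.05,0.15,0,0],[0.4,0.11,0.35,0,0],[0.4,0.12,0.4,0,0],[0.4,0.12,0.4,0,0],[0.4,0.12,0.4,0,0],[0.4,0.12,0.4,0,0],[0.4,0.11,0.37,0,0],[0.4,0.08,0.3,0,0],[0.4,0.04,0.15,0,0],[0.4,0,0,0,0]]]'
python3 -m jog '[[[0.4,0,0,0,0],[0.4,0,0,0,0]]]'
cat > crop.py <<'E'
import sys
from h import *
tool()
t,dt=grab('top');s,ds=grab('scene');np.savez('f2.npz',t=t,s=s)
C=lambda im,x,y,w,h,k:cv2.resize(im[y:y+h,x:x+w],None,fx=k,fy=k,interpolation=cv2.INTER_CUBIC)
o=np.zeros((600,780,3),np.uint8);o[:,:450]=C(t,217,110,90,120,5)[:,:,::-1];o[:,460:780]=C(s,195,180,64,120,5)[:,:,::-1]
cv2.imwrite('pics/'+sys.argv[1],o)
E
python3 crop.py c2.png
```

```text
time: 6.55
position: [0.4868, 0.2366, 0.0146]
tool_rot: [3.14, 0.019, 0.001]
ft_force: [0.4, -2.2, 3.2]
grip_width: 0.577
time: 6.8
position: [0.4867, 0.2368, 0.0146]
tool_rot: [3.14, 0.019, 0.001]
ft_force: [-0.4, -4.6, 5.0]
grip_width: 0.575
t 6.8 tcp [0.4867 0.2368 0.0146] yaw 0.7 tilt 0.11 F [-0.37 -4.6   4.99] g 0.575 q7 -2.33
```

View pics/c2.png

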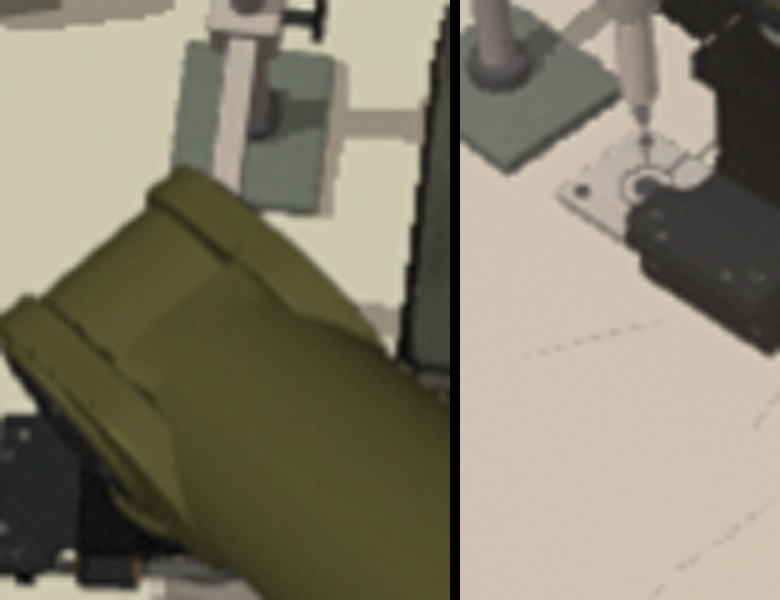

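```bash
python3 - <<'E'
from h import *
f=lambda x,y:(195+(x-460+.5)/5-.5,180+(y+.5)/5-.5)
print('tip',plane('scene',*f(649,164),.022),'spot',plane('scene',*f(645,186),.008))
im=np.load('f2.npz')['s']
print(im[208:222,224:240].sum(2))
E
```

```text
tip [0.6074119  0.23558886 0.022     ] spot [0.60875508 0.23836874 0.008     ]
[[572 562 562 538 517 509 437 302 274 359 511 510 485 463 552 575]
 [545 517 537 522 519 519 492 392 365 459 522 524 521 514 498 563]
 [496 552 532 529 525 522 505 432 387 512 527 525 521 520 519 500]
 [517 528 533 531 530 533 525 476 398 511 523 522 523 520 476 395]
 [526 524 529 535 534 531 512 478 407 491 504 510 514 476 393 428]
 [533 528 528 527 515 492 409 407 401 400 415 456 456 390 427 513]
 [531 533 526 488 403 408 418 504 505 505 497 430 339 402 503 523]
 [536 538 514 446 441 506 464 379 335 366 461 513 488 429 517 522]
 [534 535 503 437 516 476 294 249 244 250 305 416 473 422 502 514]
 [539 534 500 437 513 444 261 239 240 228 208 218 240 273 355 414]
 [537 538 502 433 518 489 305 262 234 200 174 168 164 173 186 200]
 [536 538 509 439 470 499 425 338 219 176 172 169 170 167 166 167]
 [528 531 536 502 419 382 360 248 174 170 175 175 173 174 174 170]
 [523 526 530 534 469 261 191 173 169 170 181 173 171 172 171 178]]
```

```bash
python3 - <<'E'
from h import *
for u,v in((232.0,216.9),(232,217.2)):print('spot',plane('scene',u,v,.008))
for u,v in((232.2,212.5),(232.2,213)):
  p=plane('scene',u,v,.022);print('tip',p,'below:',proj('scene',[p[0],p[1],.008]))
tool()
E
```

```text
spot [0.60778196 0.23799071 0.008     ]
spot [0.60709207 0.23871512 0.008     ]
tip [0.60755013 0.23613808 0.022     ] below: [232.59861637 216.51755857]
tip [0.60640024 0.23734609 0.022     ] below: [232.59904537 217.01716286]
t 6.9 tcp [0.4867 0.237  0.0146] yaw 0.69 tilt 0.09 F [ 0.66 -4.38  4.05] g 0.581 q7 -2.33
```

```bash

python3 -m jog '[[[0.4,-0.015,0.05,0,0],[0.4,0,0,0,0],[0.4,0,0,0,0],[0.4,0,0,0,0]]]'
python3 -m jog '[[[0.8,0,0,0,0],[0.8,0,0,0,0],[0.8,0,0,0,0],[0.8,0,0,-0.5,0],[0.8,-0.1,0.5,-1,0],[0.8,-0.2,1,-1,0],[0.8,-0.2,1,-0.5,0],[0.8,-0.2,1,0,0],[0.8,-0.2,1,0,0],[0.8,0,0.5,0,0]]]'
python3 crop.py c3.png
```

```text
time: 7.4
position: [0.4856, 0.2368, 0.0146]
tool_rot: [-3.141, -0.021, -0.001]
ft_force: [2.3, 1.5, 1.9]
grip_width: 0.575
time: 8.65
position: [0.4519, 0.0333, 0.1359]
tool_rot: [3.14, 0.016, 0.002]
ft_force: [0.7, 0.4, 0.5]
grip_width: 0.803
t 8.65 tcp [0.4519 0.0333 0.1359] yaw 0.59 tilt 0.14 F [0.68 0.44 0.54] g 0.803 q7 -1.68
```

View pics/c3.png

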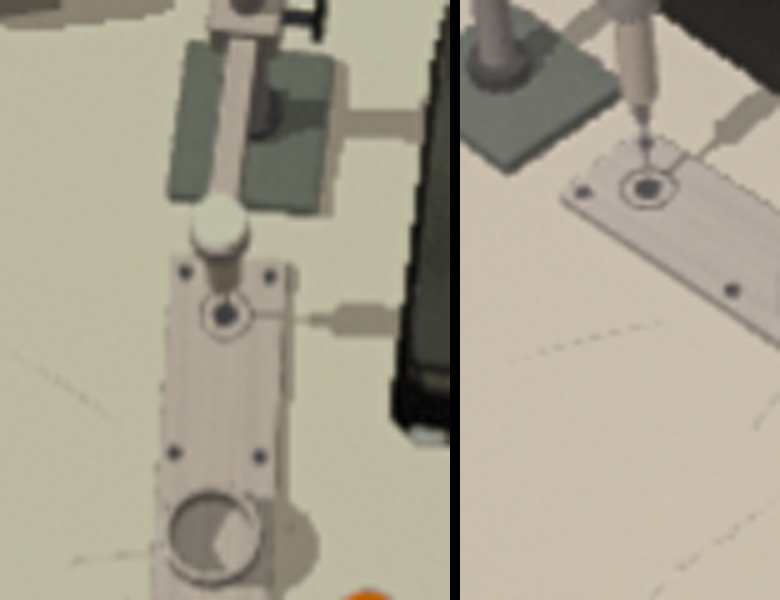

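```bash
python3 - <<'E'
from h import *
a=np.load('f.npz');b=np.load('f2.npz')
def cen(im,u,v,r):
    g=im[v-r:v+r+1,u-r:u+r+1].sum(2).astype(float)
    w=np.clip(430-g,0,None);w[w<60]=0
    V,U=np.indices(g.shape);return u-r+(w*U).sum()/w.sum(),v-r+(w*V).sum()/w.sum()
c={}
for nm,n,im,u,v,r in(('old','top',a['t'],216,184,2),('old','scene',a['s'],208,254,2),('new','top',b['t'],262,173,2),('new','scene',b['s'],232,217,2)):
    p=cen(im,u,v,r);c[nm,n]=plane(n,*p,.008);print(nm,n,np.round(p,2),c[nm,n].round(4))
for n in('top','scene'):print('moved',n,(c['new',n]-c['old',n]).round(4))
print('tip top',plane('top',262.03,170.97,.022),'tip scene',plane('scene',232.2,212.7,.022))
T=lambda x,y:(217+(x+.5)/5-.5,110+(y+.5)/5-.5)
print('cup',plane('top',*T(214,537),.036))
print(b['t'][166:178,256:268].sum(2))
print(proj('top',[.6108,.2351,.008]),proj('top',[.6108,.2351,.022]))
E
```

```text
old top [215.71 183.8 ] [0.5752 0.3538 0.008 ]
old scene [207.83 253.48] [0.5712 0.3553 0.008 ]
new top [261.62 172.48] [0.611  0.2366 0.008 ]
new scene [232.01 217.29] [0.6069 0.2389 0.008 ]
moved top [ 0.0358 -0.1172  0.    ]
moved scene [ 0.0357 -0.1164  0.    ]
tip top [0.61083567 0.23515293 0.022     ] tip scene [0.60708989 0.23662158 0.022     ]
cup [0.48771624 0.23491495 0.036     ]
[[501 488 413 304 266 253 258 261 310 426 486 483]
 [497 491 448 339 267 256 258 289 357 463 487 484]
 [500 490 451 386 305 308 295 389 405 438 482 480]
 [494 467 415 445 412 396 326 470 438 388 433 476]
 [476 412 443 478 421 356 282 416 453 423 394 468]
 [461 376 472 433 295 216 205 290 401 469 424 429]
 [463 391 465 376 220 185 188 215 334 484 450 348]
 [474 417 473 397 218 189 193 220 337 484 455 363]
 [471 420 487 457 284 211 237 325 419 470 425 414]
 [481 437 468 476 405 377 393 443 476 436 379 441]
 [494 479 453 441 460 478 482 478 429 402 431 470]
 [493 493 476 430 420 419 432 432 429 443 475 476]]
[262.19874046 172.5557431 ] [262.04985641 170.98419534]
```

The spot is on target in x but about 1.5–2 mm short in y, because friction swallowed the last small correction. I'll regrip at the corrected position and let the jaws centre the cup.

```bash

python3 -m jog '[[[0.85,0.16,-1,0,0],[0.85,0.17,-1,0,0],[0.85,0.17,-1,0,0],[0.85,0.17,-1,0.3,0],[0.85,0.17,-1,0.8,0],[0.85,0,0,0.8,0],[0.85,0,0,0.7,0],[0.85,0,0,0.4,0],[0.85,0,0,0,0],[0.85,0,0,0,0]]]'
python3 -c "
from h import *
rows([.4857,.2345,.0146],0.7)"
```

```text
time: 10.0
position: [0.484, 0.2367, 0.0158]
tool_rot: [-3.141, -0.02, -0.003]
ft_force: [-0.2, 0.1, 0.2]
grip_width: 0.847
t 10.0 tcp [0.484  0.2367 0.0158] yaw 0.74 tilt 0.11 F [-0.22  0.07  0.24] g 0.847 q7 -2.35
tool shift units [0.04 0.06 0.03] units turn 0.01
```

```bash

python3 -m jog '[[[0.85,0.04,0.065,0.02,0],[0.85,0,0,0,0],[0.4,0,0,0,0],[0.4,0,0,0,0],[0.4,0,0,0,0],[0.4,0,0,0,0],[0.4,0,0,0,0],[0.4,0,0,0,0]]]' 30
python3 -m jog '[[[0.8,0,0,0,0],[0.8,0,0,0,0],[0.8,0,0,-0.5,0],[0.8,-0.1,0.5,-1,0],[0.8,-0.2,1,-1,0],[0.8,-0.2,1,-0.5,0],[0.8,-0.2,1,0,0],[0.8,-0.2,1,0,0],[0.8,-0.1,0.5,0,0],[0.7,0,0,0,0]]]'
cat > spot.py <<'E'
from h import *
def cen(im,u,v,r=2):
    g=im[v-r:v+r+1,u-r:u+r+1].sum(2).astype(float)
    w=np.clip(430-g,0,None);w[w<60]=0
    V,U=np.indices(g.shape);return u-r+(w*U).sum()/w.sum(),v-r+(w*V).sum()/w.sum()
a=np.load('f.npz');b={'t':grab('top')[0],'s':grab('scene')[0]};np.savez('f3.npz',**b)
for n,k,o,w in(('top','t',(216,184),(262,173)),('scene','s',(208,254),(232,217))):
    p=plane(n,*cen(a[k],*o),.008);c=cen(b[k],*w);q=plane(n,*c,.008);print(n,np.round(c,2),'moved',(q-p).round(4),'want .0356 -.1188',q.round(4))
rows([.447,.033,.012],0.5)
E
python3 spot.py
```

```text
time: 11.0
position: [0.4847, 0.2338, 0.0138]
tool_rot: [-3.141, -0.021, 0.0]
ft_force: [-0.3, 1.2, 0.4]
grip_width: 0.573
time: 12.25
position: [0.4477, 0.0315, 0.1348]
tool_rot: [3.14, 0.015, 0.002]
ft_force: [-0.2, 1.3, -1.1]
grip_width: 0.75
top [261.75 172.38] moved [ 0.0361 -0.1175  0.    ] want .0356 -.1188 [0.6112 0.2363 0.008 ]
scene [231.95 217.14] moved [ 0.0361 -0.1166  0.    ] want .0356 -.1188 [0.6073 0.2386 0.008 ]
t 12.35 tcp [0.4479 0.0339 0.1345] yaw 0.78 tilt 0.07 F [0.52 0.01 0.52] g 0.715 q7 -1.67
tool shift units [-0.03  0.02  3.06] units turn 0.06
```

```bash
python3 - <<'E'
from h import *
a=np.load('f2.npz');b=np.load('f3.npz')
def sh(k,x,y,w,h):
    A,B=[cv2.resize(cv2.cvtColor(z[k],cv2.COLOR_RGB2GRAY)[y:y+h,x:x+w],None,fx=4,fy=4,interpolation=cv2.INTER_CUBIC).astype(np.float32) for z in(a,b)]
    return np.array(cv2.phaseCorrelate(A,B,cv2.createHanningWindow(A.shape[::-1],cv2.CV_32F))[0])/4
print('top near cup',sh('t',243,190,40,45),'top near spot',sh('t',250,160,26,26),'stand',sh('t',240,90,50,60))
print('scene spot',sh('s',212,205,40,26))
T=lambda x,y:(217+(x+.5)/5-.5,110+(y+.5)/5-.5)
C=lambda im,x,y,w,h,k:cv2.resize(im[y:y+h,x:x+w],None,fx=k,fy=k,interpolation=cv2.INTER_CUBIC)
t,s=b['t'],b['s']
o=np.zeros((600,780,3),np.uint8);o[:,:450]=C(t,217,130,75,100,6)[:,:,::-1];o[:,460:780]=C(s,212,195,40,75,8)[:,:,::-1]
cv2.imwrite('pics/c4.png',o)
E
```

```text
top near cup [ 0.98224466 -0.01192455] top near spot [-0.01899519  0.00759939] stand [0.00283034 0.00497435]
scene spot [-0.0090281   0.00562478]
```

View pics/c4.png

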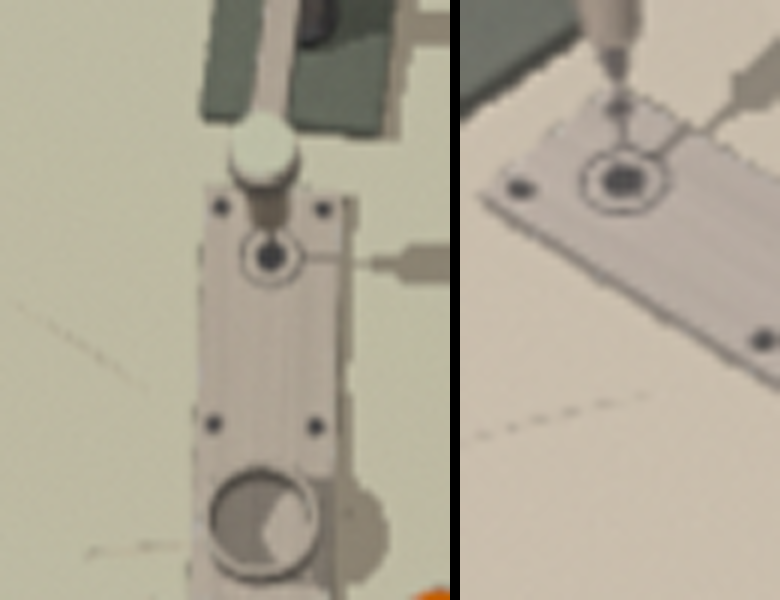

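The last regrip moved the cup about 2.5 mm in −y, but the plate pivoted round the spot, which stayed put. A small turn about the cup should bring the spot over the last ~2 mm.

```bash

python3 -m jog '[[[0.85,0.18,-1,0,0],[0.85,0.18,-1,0,0],[0.85,0.18,-1,0,0],[0.85,0.18,-1,0.3,0],[0.85,0.2,-1,0.8,0],[0.85,0,0,0.8,0],[0.85,0,0,0.7,0],[0.85,0,0,0.4,0],[0.85,0,0,0,0],[0.85,0,0,0,0]]]'
python3 -c "
from h import *
rows([.4865,.2336,.0142],0.7)"
```

```text
time: 13.6
position: [0.4824, 0.2341, 0.0149]
tool_rot: [-3.141, -0.02, -0.003]
ft_force: [0.4, 0.5, 1.1]
grip_width: 0.85
t 13.6 tcp [0.4824 0.2341 0.0149] yaw 0.75 tilt 0.11 F [0.45 0.51 1.12] g 0.85 q7 -2.37
tool shift units [0.1  0.01 0.02] units turn 0.01
```

```bash

python3 -m jog '[[[0.85,0.1,0.01,0.02,0],[0.4,0,0,0,0],[0.4,0,0,0,0],[0.4,0,0,0,0],[0.4,0,0,0,0],[0.4,0,0,0,0],[0.4,0,0,0,0.2],[0.4,0,0,0,0.2],[0.4,0,0,0,0],[0.4,0,0,0,0]]]' 40
python3 - <<'E'
from h import *
tool()
E
python3 -m jog '[[[0.8,0,0,0,0],[0.8,0,0,0,0],[0.8,0,0,-0.5,0],[0.8,-0.1,0.5,-1,0],[0.8,-0.2,1,-1,0],[0.8,-0.2,1,-0.5,0],[0.8,-0.2,1,0,0],[0.8,-0.2,1,0,0],[0.8,-0.2,0.5,0,0],[0.7,0,0,0,0]]]'
python3 spot.py
python3 - <<'E'
from h import *
a=np.load('f2.npz');b=np.load('f3.npz')
def sh(k,x,y,w,h):
    A,B=[cv2.resize(cv2.cvtColor(z[k],cv2.COLOR_RGB2GRAY)[y:y+h,x:x+w],None,fx=4,fy=4,interpolation=cv2.INTER_CUBIC).astype(np.float32) for z in(a,b)]
    return np.array(cv2.phaseCorrelate(A,B,cv2.createHanningWindow(A.shape[::-1],cv2.CV_32F))[0])/4
print('top near cup',sh('t',243,190,40,45),'top near spot',sh('t',250,160,26,26),'stand',sh('t',240,90,50,60))
E
```

```text
time: 14.85
position: [0.4858, 0.2333, 0.013]
tool_rot: [-3.141, 0.035, -0.0]
ft_force: [0.3, 1.6, 0.4]
grip_width: 0.568
t 14.85 tcp [0.4858 0.2333 0.013 ] yaw -1.26 tilt 0.03 F [0.34 1.57 0.42] g 0.568 q7 -2.41
time: 16.1
position: [0.4372, 0.0325, 0.1338]
tool_rot: [3.139, -0.04, 0.002]
ft_force: [-0.6, 0.8, 0.1]
grip_width: 0.756
top [262.77 172.36] moved [ 0.0362 -0.1201  0.    ] want .0356 -.1188 [0.6114 0.2337 0.008 ]
scene [232.67 216.25] moved [ 0.0368 -0.1199 -0.    ] want .0356 -.1188 [0.608  0.2354 0.008 ]
t 16.2 tcp [0.4378 0.0349 0.1337] yaw -1.23 tilt 0.08 F [-0.31  0.28 -0.56] g 0.72 q7 -1.68
tool shift units [0.23 0.04 3.04] units turn -0.35
top near cup [ 1.01668401 -0.00623981] top near spot [ 1.04938173 -0.0193977 ] stand [ 0.00377028 -0.00585701]
```

Camera checks agree: the spot is within about 1.5 mm of the point below the tip, and the stand has not moved. Now the first tub, at y≈0.033.

```bash

python3 -m jog '[[[0.72,0.2,0.03,0,-0.3],[0.72,0,0,0.8,0],[0.72,0,0,0.8,0],[0.72,0,0,0.8,0],[0.72,0,0,0.4,0],[0.72,0,0,0.2,0],[0.72,0,0,0,0],[0.72,0,0,0,0]]]'
python3 -m jog '[[[0.3,0,0,0,0],[0.3,0,0,0,0],[0.3,0,0,0,0],[0.3,0,0,0,0],[0.3,0,0,0,0],[0.3,0,0,0,0]]]' 25
python3 -m jog '[[[0.3,0,0,-0.1,0],[0.3,0,0,-0.2,0],[0.3,0,0,-0.4,0],[0.3,0,0,-0.4,0],[0.3,0,0,-0.2,0],[0.3,0,0,0,0],[0.3,0,0,0,0],[0.3,0,0,0,0]]]'
for i in 1 2 3 4; do python3 -m jog '[[[0.3,0,0,0,0]]]' | grep -E "force|pos"; done; python3 -c "
from h import *
print(get_state()['joint_torque'].round(2));grab('scene','s5.png')"
```

```text
time: 17.2
position: [0.4462, 0.0327, 0.0138]
tool_rot: [3.141, 0.007, 0.003]
ft_force: [0.4, 0.5, 0.1]
grip_width: 0.722
time: 17.95
position: [0.4454, 0.0321, 0.0131]
tool_rot: [3.141, 0.006, 0.0]
ft_force: [-1.5, -2.2, 3.1]
grip_width: 0.399
time: 18.95
position: [0.4448, 0.0327, 0.0644]
tool_rot: [-3.141, -0.007, 0.002]
ft_force: [-0.1, 0.2, -2.3]
grip_width: 0.401
position: [0.445, 0.0327, 0.0646]
ft_force: [0.5, -0.3, -2.8]
position: [0.4451, 0.0327, 0.0647]
ft_force: [0.3, -0.7, -2.6]
position: [0.4452, 0.0327, 0.0648]
ft_force: [0.4, 0.3, -2.3]
position: [0.4453, 0.0326, 0.0649]
ft_force: [-0.6, -0.4, -3.4]
[ -0.   -22.29  -2.29 -27.91  -0.    -0.09  -0.  ]
```

View pics/s5.png

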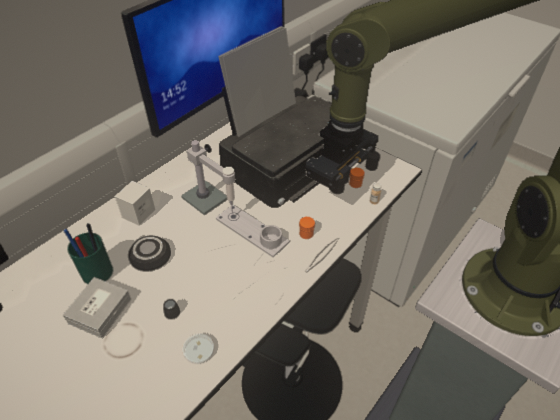

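About 2.7 N, which looks like the heavy one; the picture shows the tub held level near (337,185) with the neighbours undisturbed. I'll set it down and weigh the other as asked.

```bash

python3 -m jog '[[[0.3,0,0,0.3,0],[0.3,0,0,0.4,0],[0.3,0,0,0.3,0],[0.3,0,0,0.2,0],[0.3,0,0,0.08,0],[0.3,0,0,0,0],[0.3,0,0,0,0]]]'
python3 -m jog '[[[0.72,0,0,0,0],[0.72,0,0,0,0],[0.72,0,0,0,0],[0.72,0,0,0,0],[0.72,0,0,-0.7,0],[0.72,0,0,-0.9,0],[0.72,0,0,-0.9,0],[0.72,0,0,-0.5,0],[0.72,0,0.5,0,0],[0.72,0.05,1,0,0]]]'
python3 -m jog '[[[0.72,0.05,1,0,0],[0.72,0.05,1,0,0],[0.72,0.05,0.9,0,0],[0.72,0,0,0,0],[0.72,0,0,0,0]]]'
python3 -c "
from h import *
rows([.4535,-.145,.013],0.3)"
```

```text
time: 20.38
position: [0.4457, 0.0326, 0.014]
tool_rot: [3.141, 0.006, 0.001]
ft_force: [0.7, -0.2, -3.2]
grip_width: 0.401
time: 21.62
position: [0.448, -0.0267, 0.1344]
tool_rot: [3.141, 0.012, 0.002]
ft_force: [0.9, -0.5, -0.3]
grip_width: 0.723
time: 22.25
position: [0.454, -0.1424, 0.1336]
tool_rot: [-3.141, -0.007, 0.0]
ft_force: [0.8, 1.0, -1.2]
grip_width: 0.722
t 22.25 tcp [ 0.454  -0.1424  0.1336] yaw 0.27 tilt 0.04 F [ 0.82  1.04 -1.21] g 0.722 q7 -1.35
tool shift units [-0.01  0.07  3.02] units turn -0.01
```

```bash

python3 -m jog '[[[0.72,0,0.07,0,0],[0.72,0,0,0.8,0],[0.72,0,0,0.8,0],[0.72,0,0,0.8,0],[0.72,0,0,0.4,0],[0.72,0,0,0.2,0],[0.72,0,0,0,0],[0.72,0,0,0,0]]]'
python3 -m jog '[[[0.3,0,0,0,0],[0.3,0,0,0,0],[0.3,0,0,0,0],[0.3,0,0,0,0],[0.3,0,0,0,0],[0.3,0,0,0,0]]]' 25
python3 -m jog '[[[0.3,0,0,-0.1,0],[0.3,0,0,-0.2,0],[0.3,0,0,-0.4,0],[0.3,0,0,-0.4,0],[0.3,0,0,-0.2,0],[0.3,0,0,0,0],[0.3,0,0,0,0],[0.3,0,0,0,0]]]'
for i in 1 2 3 4; do python3 -m jog '[[[0.3,0,0,0,0]]]' | grep -E "force|pos"; done
```

```text
time: 23.25
position: [0.4549, -0.1464, 0.0147]
tool_rot: [3.141, 0.006, 0.003]
ft_force: [-0.0, -0.7, 0.3]
grip_width: 0.72
time: 24.0
position: [0.4541, -0.1463, 0.0138]
tool_rot: [3.141, 0.006, 0.0]
ft_force: [0.3, -0.9, 0.5]
grip_width: 0.397
time: 25.0
position: [0.4535, -0.1459, 0.0652]
tool_rot: [-3.141, -0.007, 0.002]
ft_force: [-0.3, -0.7, -0.3]
grip_width: 0.4
position: [0.4537, -0.146, 0.0653]
ft_force: [0.5, 0.1, -0.4]
position: [0.4539, -0.146, 0.0655]
ft_force: [0.1, -0.3, -0.5]
position: [0.454, -0.1461, 0.0657]
ft_force: [0.8, 0.5, -0.3]
position: [0.454, -0.1461, 0.0657]
ft_force: [0.6, -0.2, -0.5]
```

Only about 0.4 N, so this is the lighter one. Set it back down and return to the heavy tub.

```bash

python3 -m jog '[[[0.3,0,0,0.3,0],[0.3,0,0,0.4,0],[0.3,0,0,0.3,0],[0.3,0,0,0.2,0],[0.3,0,0,0.1,0],[0.3,0,0,0,0],[0.3,0,0,0,0]]]'
python3 -m jog '[[[0.72,0,0,0,0],[0.72,0,0,0,0],[0.72,0,0,0,0],[0.72,0,0,0,0],[0.72,0,0,-0.7,0],[0.72,0,0,-0.9,0],[0.72,0,0,-0.9,0],[0.72,0,0,-0.5,0],[0.72,0,-0.5,0,0],[0.72,-0.05,-1,0,0]]]'
python3 -m jog '[[[0.72,-0.05,-1,0,0],[0.72,-0.05,-1,0,0],[0.72,-0.05,-0.95,0,0],[0.72,0,0,0,0],[0.72,0,0,0,0]]]'
python3 -c "
from h import *
rows([.4457,.0326,.0135],0.3)
t,dt=grab('top','t6.png');s,ds=grab('scene','s6.png')
for n,im,d in(('top',t,dt),('scene',s,ds)):
    P=cloud(n,d);m=cv2.inRange(im,(0,0,0),(60,60,60));m[(P[...,2]<.004)|(P[...,2]>.06)|(P[...,0]<.35)|(P[...,0]>.5)]=0
    k,l,st,c=cv2.connectedComponentsWithStats(m)
    for i in range(1,k):
        if st[i,4]>60:print(n,st[i],c[i],plane(n,*c[i],.042 if n=='top' else .03))
"
```

```text
time: 26.38
position: [0.4543, -0.1462, 0.0139]
tool_rot: [3.141, 0.007, 0.001]
ft_force: [1.0, 0.0, -0.9]
grip_width: 0.393
time: 27.62
position: [0.4512, -0.0853, 0.1328]
tool_rot: [-3.141, -0.002, 0.001]
ft_force: [0.4, 0.5, -0.4]
grip_width: 0.719
time: 28.25
position: [0.4443, 0.0322, 0.1328]
tool_rot: [3.141, 0.008, -0.003]
ft_force: [-0.1, 0.1, -0.6]
grip_width: 0.722
t 28.25 tcp [0.4443 0.0322 0.1328] yaw 0.29 tilt 0.09 F [-0.08  0.13 -0.64] g 0.722 q7 -1.66
tool shift units [ 0.04 -0.01  2.98] units turn -0.0
scene [365 152  14  18 195] [371.51794872 160.53846154] [ 0.45007591 -0.13540892  0.03      ]
scene [330 189  13  19 200] [335.57 197.76] [0.44205631 0.04279734 0.03      ]
```

View pics/s6.png

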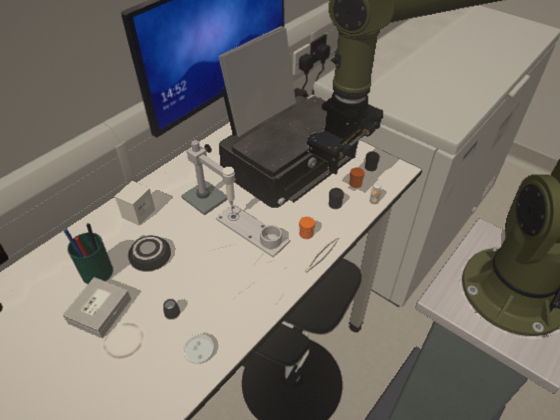

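Both tubs stand upright at scene (336,198) and (372,160). Grasping the heavy one.

```bash

python3 -m jog '[[[0.72,0.03,0,0,0],[0.72,0,0,0.8,0],[0.72,0,0,0.8,0],[0.72,0,0,0.8,0],[0.72,0,0,0.4,0],[0.72,0,0,0.17,0],[0.72,0,0,0,0],[0.72,0,0,0,0]]]'
python3 -m jog '[[[0.3,0,0,0,0],[0.3,0,0,0,0],[0.3,0,0,0,0],[0.3,0,0,0,0],[0.3,0,0,0,0],[0.3,0,0,0,0]]]' 25
python3 -m jog '[[[0.3,0,0,-0.15,0],[0.3,0,0,-0.4,0],[0.3,0,0,-0.6,0],[0.3,0,0,-0.6,0],[0.3,0,0,-0.5,0],[0.3,0,0,-0.2,0],[0.3,0.1,-0.2,0,0],[0.3,0.15,-0.5,0,0],[0.3,0.15,-0.7,0,0],[0.3,0.15,-0.7,0,0]]]'
python3 -m jog '[[[0.3,0.15,-0.7,0,0],[0.3,0.15,-0.7,0,0],[0.3,0.1,-0.7,0,0],[0.3,0.1,-0.5,0,0],[0.3,0.05,-0.25,0,0],[0.3,0,0,0,0],[0.3,0,0,0,0]]]'
python3 -c "
from h import *
rows([.4857,.2333,.0585],0.3)"
```

```text
time: 29.35
position: [0.4472, 0.0317, 0.0157]
tool_rot: [3.141, 0.006, 0.002]
ft_force: [0.1, 0.3, 0.8]
grip_width: 0.718
time: 30.1
position: [0.4466, 0.0322, 0.0151]
tool_rot: [-3.141, -0.007, -0.0]
ft_force: [0.3, 1.9, 2.3]
grip_width: 0.398
time: 31.35
position: [0.4677, 0.1171, 0.1118]
tool_rot: [-3.141, -0.006, 0.003]
ft_force: [0.9, -1.1, -3.1]
grip_width: 0.396
time: 32.22
position: [0.4895, 0.2289, 0.1124]
tool_rot: [3.141, 0.005, -0.001]
ft_force: [0.1, 0.1, -3.0]
grip_width: 0.399
t 32.23 tcp [0.4895 0.2289 0.1124] yaw 0.18 tilt 0.08 F [ 0.08  0.08 -2.99] g 0.399 q7 -2.3
tool shift units [-0.09 -0.11  1.35] units turn -0.02
```

```bash

python3 -m jog '[[[0.3,-0.02,-0.05,0.1,0],[0.3,-0.02,-0.06,0.3,0],[0.3,0,0,0.3,0],[0.3,0,0,0.3,0],[0.3,0,0,0.1,0],[0.3,0,0,0,0],[0.3,0,0,0,0],[0.3,0,0,0,0]]]'
python3 - <<'E'
from h import *
tool()
s,ds=grab('scene');t,_=grab('top');np.savez('f4.npz',s=s,t=t)
C=lambda im,x,y,w,h,k:cv2.resize(im[y:y+h,x:x+w],None,fx=k,fy=k,interpolation=cv2.INTER_CUBIC)
o=np.zeros((600,800,3),np.uint8);o[:,:450]=C(s,235,185,75,100,6)[:,:,::-1];b=np.load('f3.npz')['s']
o[:300,455:791]=C(b,235,200,56,50,6)[:,:,::-1]
bt=np.load('f3.npz')['t'];o[305:600,455:795]=C(bt,235,190,68,59,5)[:,:,::-1]
cv2.imwrite('pics/c7.png',o)
E
```

```text
time: 33.22
position: [0.4884, 0.2345, 0.0693]
tool_rot: [-3.142, -0.006, -0.001]
ft_force: [0.3, -0.1, -2.7]
grip_width: 0.401
t 33.23 tcp [0.4884 0.2345 0.0693] yaw 0.23 tilt 0.04 F [ 0.26 -0.08 -2.69] g 0.401 q7 -2.36
```

View pics/c7.png

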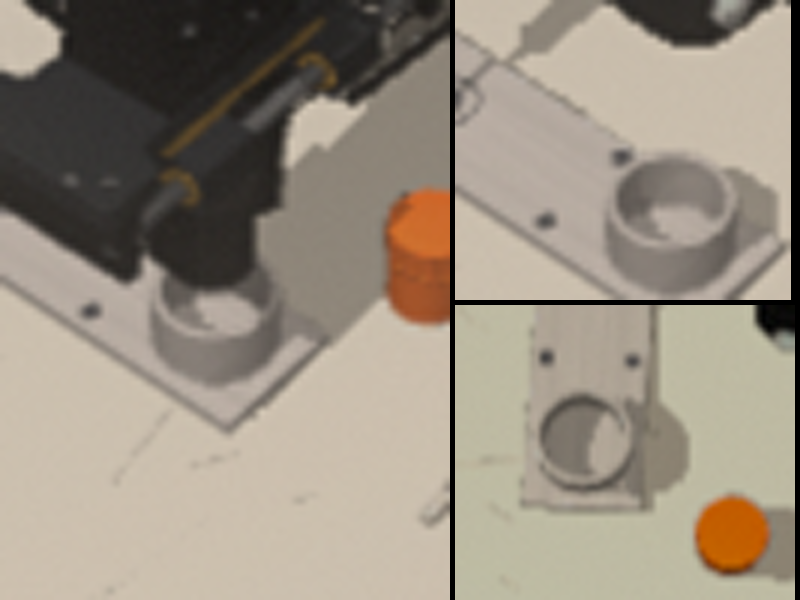

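```bash
python3 - <<'E'
from h import *
a=np.load('f4.npz')['s'].sum(2);b=np.load('f3.npz')['s'].sum(2)
for v in(222,224,226,228,230):print(v,a[v,258:284])
print('col',a[222:240,267:272].T)
print('cup row233',b[233,255:292]);print('cup col271',b[220:250,271])
print('tub bottom',plane('scene',269.6,227.4,.0542),'cup',plane('scene',271.2,233.5,.036),plane('scene',271.2,234,.036))
E
```

```text
222 [152 180 158 124 121 120 115 119 120 122 126 125 123 125 122 126 126 116
 132 244 396 402 396 394 397 390]
224 [168 135 124 115 118 118 118 116 118 120 130 129 124 128 122 132 128 125
 135 241 393 399 396 398 395 396]
226 [151 183 130 119 123 125 124 123 123 125 131 126 127 126 133 127 124 121
 136 240 390 401 396 394 397 393]
228 [298 463 317 189 131 119 124 124 124 123 128 135 134 132 136 133 131 126
 136 219 334 372 398 397 397 398]
230 [328 507 511 473 358 199 138 124 128 122 135 129 132 137 130 129 131 139
 183 248 257 297 361 382 399 400]
col [[122 114 120 127 125 125 123 130 122 125 153 254 345 408 411 373 369 407]
 [126 127 130 129 131 133 128 134 135 134 159 291 432 513 494 423 409 400]
 [125 122 129 126 126 129 135 135 129 134 147 260 425 523 516 509 499 398]
 [123 119 124 126 127 130 134 132 132 133 150 268 436 518 519 512 504 433]
 [125 126 128 127 126 132 132 133 137 135 158 283 443 512 519 520 513 506]]
cup row233 [514 514 512 513 502 468 431 287 275 278 275 282 307 358 364 369 377 383
 388 386 382 375 367 359 375 456 455 376 398 400 400 399 399 448 559 565
 563]
cup col271 [563 561 562 562 557 489 405 364 354 365 370 367 363 377 439 506 518 514
 511 505 468 416 367 367 368 371 361 357 363 431]
tub bottom [0.48817582 0.23730263 0.0542    ] cup [0.48418674 0.2367354  0.036     ] [0.48321234 0.23788294 0.036     ]
```

```bash
python3 - <<'E'
from h import *
th=np.linspace(0,2*np.pi,73)
def ext(x,y,z,r):
    p=np.array([proj('scene',[x+r*np.cos(t),y+r*np.sin(t),z]) for t in th]);return p.min(0).round(1),p.max(0).round(1)
print('tub',ext(.488,.237,.0542,.017),'meas right 277 bottom 233')
print('cup outer',ext(.484,.237,.036,.025),'meas left ~259.8 right ~282, top 225')
print('cup inner',ext(.484,.237,.036,.021),'meas top ~227.3?')
im=np.load('f3.npz')['t'].sum(2)
print('top row 218',im[218,245:272]);print('top col 258',im[204:232,260])
def extt(x,y,z,r):
    p=np.array([proj('top',[x+r*np.cos(t),y+r*np.sin(t),z]) for t in th]);return p.min(0).round(1),p.max(0).round(1)
print('cup outer top',extt(.488,.235,.036,.025))
E
```

```text
tub (array([262.1, 221.8]), array([277.3, 233.1])) meas right 277 bottom 233
cup outer (array([260.1, 225.4]), array([282.2, 242. ])) meas left ~259.8 right ~282, top 225
cup inner (array([261.9, 226.7]), array([280.5, 240.7])) meas top ~227.3?
top row 218 [537 538 538 526 490 497 483 376 331 339 345 348 351 352 339 345 389 484
 490 495 494 486 485 483 455 347 342]
top col 258 [483 483 478 393 259 238 310 341 341 341 339 340 346 345 345 347 346 345
 347 344 416 409 291 348 469 494 406 438]
cup outer top (array([249.3, 207. ]), array([269.5, 226.8]))
```

Scene rays put the tub about 2–3 mm too far in +x and centred in y within 1 mm. Correcting and lowering to about 9 mm above the rim.

```bash

python3 -m jog '[[[0.3,-0.03,0.01,0.1,0],[0.3,-0.03,0.005,0.1,0],[0.3,0,0,0.03,0],[0.3,0,0,0,0],[0.3,0,0,0,0],[0.3,0,0,0,0],[0.3,0,0,0,0],[0.3,0,0,0,0]]]'
python3 - <<'E'
from h import *
tool()
s,ds=grab('scene');a=s.sum(2)
for v in(226,228,230,232):print(v,a[v,258:284])
print('col270',a[228:246,268:271].T)
th=np.linspace(0,2*np.pi,73)
p=np.array([proj('scene',[.4845+.017*np.cos(t),.2372+.017*np.sin(t),.045]) for t in th]);print('ideal tub bottom',p.min(0),p.max(0))
C=lambda im,x,y,w,h,k:cv2.resize(im[y:y+h,x:x+w],None,fx=k,fy=k,interpolation=cv2.INTER_CUBIC)
cv2.imwrite('pics/c8.png',C(s,200,180,130,95,6)[:,:,::-1])
E
```

```text
time: 34.33
position: [0.4857, 0.2338, 0.0598]
tool_rot: [3.141, 0.006, 0.0]
ft_force: [0.7, 0.8, -2.9]
grip_width: 0.395
t 34.33 tcp [0.4857 0.2338 0.0598] yaw 0.23 tilt 0.01 F [ 0.75  0.84 -2.94] g 0.395 q7 -2.36
226 [123 138 172 158 133 117 121 124 118 119 128 130 130 128 131 126 125 132
 126 137 239 394 400 396 394 397]
228 [125 147 167 128 122 125 124 124 123 119 125 124 135 138 134 133 134 129
 123 128 228 368 395 401 399 399]
230 [121 160 212 157 119 122 131 123 126 128 129 127 134 136 130 136 125 137
 128 129 185 297 364 384 397 401]
232 [130 200 352 420 234 162 138 131 127 125 133 132 130 137 128 137 129 136
 137 141 182 260 312 366 393 399]
col270 [[125 124 129 128 133 126 127 196 378 423 414 398 496 423 382 378 379 376]
 [124 126 127 132 132 131 133 166 332 508 498 403 465 425 378 377 375 373]
 [135 130 134 132 130 135 133 146 281 512 510 432 462 421 374 366 370 374]]
ideal tub bottom [263.35567421 225.31372351] [278.48832103 236.61046813]
```

View pics/c8.png

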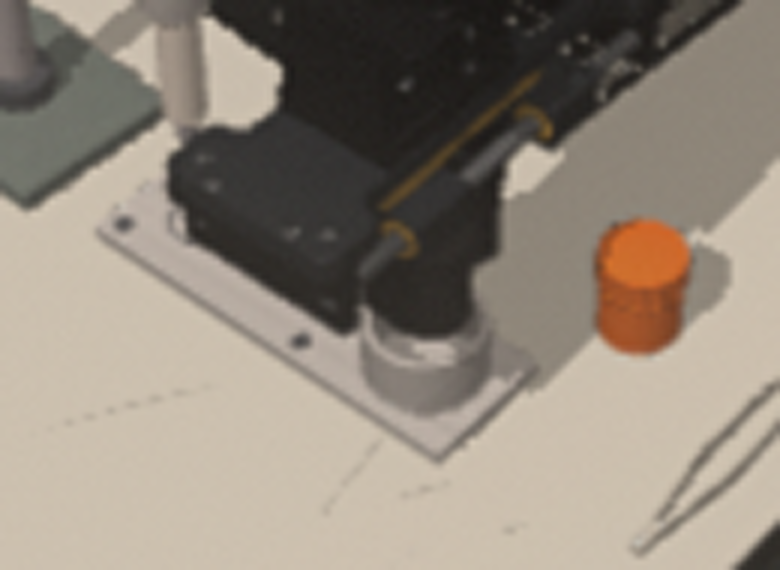

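The tub is held upright above the cup rim at crop (425,335). Its edges measure right 278.2 and bottom 236, against an ideal of 278.5 and 236.6, so it is centred to about 1 mm with roughly 9 mm clearance. Handing in.

```bash
python3 -c "
from h import *
tool();print(job.close_job())"
```

```text
t 34.38 tcp [0.4857 0.2338 0.0597] yaw 0.24 tilt 0.01 F [ 0.79  0.52 -2.91] g 0.398 q7 -2.36
the job is handed in; nothing more can be done
None
```

I slid the carriage until its spot lay under the needle tip and found the heavier tub by lifting both. The job was handed in at 34.4 s with the heavier one held over the cup; no verdict was reported.

- **Carriage:** I gripped it by the cup and slid it, and two regrips trimmed the position. The first regrip only pivoted the plate. After the second, both cameras put the spot about 1.3–1.7 mm from the point below the needle tip. At that check the needle stand had not moved, and I did not measure the spot again after it.
- **Tubs:** The tub at y≈0.03 pulled about 2.7 N when lifted, and the one at y≈−0.15 only about 0.4 N. The lighter one went back to its place, and the scene picture showed it upright.
- **Final hold:** The heavier tub is held at 25 N grip with a tilt of about 0.01°. It sits roughly 9 mm above the cup rim and is centred to about 1 mm in the scene view.
- **Where checks disagreed:** The two cameras differ by about 4 mm in absolute x, so I relied on differences within one camera. The last centring check used the scene view only, because the arm hides the cup from the top camera.

The vial, loupe and tweezers were not touched in any move; I did not measure them again at the end.

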